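Shut the sticking dish-box shutter and lock it with the T-bolt

ROBOT

A 6-joint arm with a two-finger parallel gripper is mounted at the origin on a cart in front of the work surface, level with it; the furniture and walls round the work are solid. World frame = base frame: x ahead of the robot, y to its left, z up, the work surface at z = 0. Lengths are in m, angles in rad, forces in N, time in s.
With the tool pointing down it reaches from about 0.35 to 0.725 m from the base axis. Payload 4.3 kg.
Tool frame: the origin (TCP) lies between the finger pads; the fingertips stand 25 mm ahead of it and the grasp point (between the pads) lies 6 mm ahead of it; y points along the fingers, z is the direction in which the jaws open and shut, and the axes are right-handed (so a half turn about y gives the same grasp; the last joint's range is limited). The gripper opens to 85 mm and grips with 20 to 120 N. Pads are 22 mm wide; open, the fingers measure 114 mm over their backs; the gripper's body (76 mm by 85 mm) begins 54 mm behind the grasp point. The pads swing forward as they close: fully open they stand 13 mm farther back than shut.
Start: joints at [-1.253, 0.377, 0.081, 1.274, 0, 1.46], TCP at [0.239, -0.523, 0.256] pointing down, gripper open.
Joint ranges: [-2.72, 2.72], [-0.84, 1.66], [-1.02, 1.22], [-1.77, 2.12], [-1.37, 1.28], [-3.14, 3.14]. Speed limits (rad/s): [2.57, 2.57, 3.14, 3.14, 3.14, 3.14].

INTERFACE

Orientations are given as a rotation vector (axis times angle).
In Python, from rig import ctrl gives the robot as it stands.
- The arm moves only by the tool drive_tool, never from a script. Its argument "deltas" is text: rows parted by semicolons, each of 7 numbers parted by spaces: the opening in per cent of the stroke, from 0 (shut) to 100 (fully open), then the shift along the tool's x, y, z in m, then the turn, a rotation vector about the tool's x, y, z in rad. A call has exactly 8 rows; each row is the pose to reach, as a shift and turn from the pose commanded when the call began, along the tool's axes at that moment; what a row does not reach only later rows make up. A row lasts 1/8 s, in which the tool goes at most 62.5 mm and 10.7 degrees, less where a joint would pass 70% of its speed; a pose out of reach is approached as far as the arm can. A call with a gripper value outside its range is refused whole. The fingers move at their own pace and stop on an object; the grip force is fixed at half the most. Time passes only in rows, so rows that repeat a pose let the fingers close, or fill a call up. It gives the time, the measured TCP pose, the force and the opening at its end, in the units of the state.
- ctrl.get_state(): the state, without advancing time (a new reading comes with each control period).
- ctrl.grab_frame(name): name is "scene" or "top"; returns a dict with "frame" (400x640x3 uint8, red, green, blue), "fovy" (degrees; the focal length in pixels is half the picture's height over the tangent of half this angle, whatever the lens; pixels are square), "cx", "cy" (the principal point, pixels), "k1" (the pictures are not rectified: a ray, as slopes to the right and down, at radius r is drawn at 1 + k1 r^2 times it, then the intrinsics apply), "rvec" (rotation vector, rad) and "tvec" (3), from world to camera coordinates, as OpenCV has them. Camera axes: x right, y down, z forward; pixel columns grow to the right and rows downward; lengths in m; the calibration is good to about 2 mm. A picture is of the moment at which its call begins. There is no depth.
- ctrl.sign_off(): hands the job in, once; it reports no verdict.
The state is a dict: "t": time; "joint_pos": joint angles; "joint_vel": joint speeds; "effort": joint torques, N m; "tcp_pos": TCP position; "orientation": TCP orientation; "ft_force": force on the tool from outside, world axes, zero at the start; "torque": the same for the moment, N m; "gripper_width": finger opening in m.
Only numpy, scipy, OpenCV 4.12 (cv2) and the standard library are available. Lean on these libraries where they do the work, as an engineer would, in place of code of your own. Each camera call takes 0.05 s, during which the arm holds its last target. There are 200 camera calls.

TASK

Shut the dish box: work its sticking shutter fully home and square over the culture dishes, pushing the rollers at its two ends forward a little in turn so that it does not jam. Then take the T-bolt, lower its head into the open bay of the T-slot, slide it along until it stands close behind the left roller, turn it a quarter turn so that it locks, and let go. Do not shift or tip the other things on the bench.

Things in the scene. Friction and masses are not known exactly. Their poses are not given: they have to be found in the camera images.
- dish_box: fixed low box for culture dishes, 52 mm high. Its axes: x = the way the shutter moves to shut, y = left of that, z up; origin at bench level; it reaches x -110..105, y -104..150 mm (all 'box' numbers are mm in this frame). A clear fixed top (y -58..58, upper face z 51.5) covers the middle: below it a deck for the shutter at the back, a well with red dishes at the front. T-slot along the left side
- guide_mid (a point): middle of the shutter's path (box 0, 0, z 36). It slides on skids on the outer rails, z 42, up to end stops. Guide walls at box y = +-74.5, tops at z 44, leave the shutter 2.5 mm play on each side. Dry and sticky: pushed at one end only, the shutter turns by about 0.12 rad and jams, however hard it is pushed; pushing the other end frees it. So bring the ends forward in turn, 15 to 35 mm at a time; a push takes 3 to 10 N
- shutter: loose steel plate, 0.8 kg, captive below the clear top: 90 mm along its travel, 144 mm wide, 8 mm thick, its end tongues 50 mm long. Origin: middle of its underside; axes as the box's when square. Arms (28 mm wide, top at box z 52) reach out over the guide walls and carry a roller each. Origin at box x -40..-22 when open, 52 when shut with both ends against the front stop
- post_left (a point): middle of the upper face of the left roller (shutter y = +115 mm): upright, black, spins freely, 24 mm in diameter, from z 52 to 70 above the bench, over the T-slot
- post_right (a point): middle of the upper face of the right roller (shutter y = -115 mm), like the left one; it hangs 8 mm outside the box, only the bench below it
- t_bolt: loose T-bolt, 0.16 kg, 80 mm tall, standing upright on its head. Origin: middle of the head's underside, z up. Steel head 46 (x) x 22 (y) x 10 mm (z 0..10); round stem 12 mm thick; on top a black bar grip 54 (x) x 14 (y) mm, z 58..80, parallel to the head, to be pinched across its 14 mm
- bay (a point): middle of the T-slot's open bay (box -63, 115), at the slot's upper face z 42. Rectangle 56 mm (along box x, -91..-35) by 30 mm; its floor and the channel's is at box z 19, where the bolt's underside comes to lie; carry it some 3 mm above that, pressed down it drags. The head enters only lengthwise (x of the bolt along x of the box), with 4 to 5 mm play on each side
- lock_place (a point): where the bolt is to be turned (box 28, 115), at z 42: 24 mm behind the middle of the left roller of the shut shutter; 6 mm either way still turns. From the bay to box x 52 the slot's mouth is 18 mm wide; the channel under it (z 19..36) is 30 mm wide, and from box x 0 to 56 widened to 56 mm so that the head can turn across
- reagent_bottle: clear reagent bottle with ribbed screw cap, 46 mm wide, 85 mm tall; bystander, origin in the middle of its underside
- salts_jar: white plastic jar with black cap, 68 mm wide, 118 mm tall; bystander, origin in the middle of its underside
- timer: flat digital timer, 58 x 62 x 17 mm; bystander, origin in the middle of its underside
- filter_pack: flat sealed packet, 75 x 125 x 14 mm; bystander, origin in the middle of its underside
- beaker: small clear beaker, 49 mm wide, 60 mm tall; bystander, origin in the middle of its underside
- glass_dish: empty glass dish, 128 mm wide, 26 mm tall; bystander, origin in the middle of its underside

How it is judged:
On the way, in this order (a step that is already met when the one before it is completed fails the run):
1. the shutter is fully shut and square (x of shutter in the frame of dish_box above 0.045 m and angle between the x axis of shutter and the x axis of dish_box, either way round below 0.05 rad), for 0.2 s.
2. the bolt's head, lengthwise in the slot, has been slid out of the bay under the lips (x of t_bolt in the frame of dish_box above -0.005 m and angle between the x axis of t_bolt and the x axis of dish_box, either way round below 0.4 rad and y of t_bolt in the frame of dish_box between 0.105 and 0.125 m and z of t_bolt in the frame of dish_box between 0.01 and 0.029 m), for 0.05 s.
At the end, for the whole second after the job is handed in: the shutter stands within 7 mm of its stop and square to within 0.05 rad; the T-bolt stands upright (within 0.15 rad) in the T-slot behind the left roller (8 to 42 mm along x of the box), its head under the lips and turned across the slot to within 0.35 rad; both at rest (all of step 1 and x of t_bolt in the frame of dish_box between 0.008 and 0.042 m and y of t_bolt in the frame of dish_box between 0.105 and 0.125 m and z of t_bolt in the frame of dish_box between 0.01 and 0.029 m and angle between the x axis of t_bolt and the y axis of dish_box, either way round below 0.35 rad and angle between t_bolt's own z axis and vertical below 0.15 rad and linear speed of each of t_bolt, shutter below 0.02 m/s); the robot touches nothing.
It fails at once if any of the reagent bottle, salts jar, timer is shifted by more than 30 mm or tipped over (distance of any of reagent_bottle, salts_jar, timer from where it was at the start of the episode above 0.03 m or angle between any of reagent_bottle, salts_jar, timer's own z axis and vertical above 0.5 rad).
It fails at once if any of the filter pack, beaker, glass dish is shifted by more than 30 mm or tipped over (distance of any of filter_pack, beaker, glass_dish from where it was at the start of the episode above 0.03 m or angle between any of filter_pack, beaker, glass_dish's own z axis and vertical above 0.5 rad).
It also fails if it takes over 72 s, if anything falls off the work surface, if the arm or the gripper's body presses on something with over 40 N, if the wrist force passes 120 N, or if a joint passes its speed limit or range.

## Working session

There is one attempt and no reset: what is moved stays moved. The work goes in short steps, Python scripts to look and compute and a tool call to move; the robot and the scene stay as the last step left them, time stands still between calls to the robot, and variables do not carry over. Pictures are saved under pics/ and viewed, about 8 in all and at most 12, crops included, and the job is handed in when it is done.

Besides the shell and the picture viewer there is one more tool, called after "Emit:" in YAML: its name, and indented under it one key for each argument. drive_tool: Moves the arm, as the interface text tells. Its arguments: {"type":"object","properties":{"deltas":{"type":"string"}},"required":["deltas"]}

```bash
ls; mkdir -p pics; cat > h.py <<'E'
import numpy as np, cv2
from rig import ctrl
from scipy.spatial.transform import Rotation as R
def grab(n):
    f=ctrl.grab_frame(n); h=f['frame'].shape[0]
    F=h/2/np.tan(np.radians(f['fovy'])/2)
    np.savez(f'cam_{n}.npz',F=F,c=[f['cx'],f['cy']],k1=f['k1'],r=f['rvec'],t=f['tvec'],im=f['frame']); return f
def cam(n): return np.load(f'cam_{n}.npz')
def ray(n,uv):
    d=cam(n); s=(np.array(uv,float)-d['c'])/d['F']; p=s.copy()
    for _ in range(30): p=s/(1+d['k1']*(p@p))
    M=R.from_rotvec(np.ravel(d['r'])).as_matrix(); t=np.ravel(d['t'])
    v=M.T@np.array([*p,1]); return -M.T@t, v
def atz(n,uv,z):
    o,v=ray(n,uv); return o+v*(z-o[2])/v[2]
def proj(n,P):
    d=cam(n); M=R.from_rotvec(np.ravel(d['r'])).as_matrix(); q=M@np.array(P,float)+np.ravel(d['t'])
    p=q[:2]/q[2]; return p*(1+d['k1']*(p@p))*d['F']+d['c']
def crop(n,x0,y0,x1,y1,k,out):
    im=cam(n)['im'][y0:y1,x0:x1,::-1]; cv2.imwrite(out,cv2.resize(im,None,fx=k,fy=k,interpolation=cv2.INTER_CUBIC))
E
python3 - <<'E'
from h import *
for n in('scene','top'):
    f=grab(n); o,v=ray(n,(320,200)); print(n,o,v,f['k1'])
a=np.vstack([cam(n)['im'] for n in('scene','top')]); cv2.imwrite('pics/a.png',a[:,:,::-1][:, :]) 
cv2.imwrite('pics/a1.png',cam('scene')['im'][:,:,::-1]);cv2.imwrite('pics/a2.png',cam('top')['im'][:,:,::-1])
s=ctrl.get_state(); print(s)
E
```

```text
pics
scene [-0.05035674  0.8122201   0.97565465] [ 0.43077001 -0.59362556 -0.68039001] 0.0400561125621899
top [0.39629626 0.0021454  1.15701702] [ 0.07036533  0.01503809 -0.99748267] -0.05080089849047358
{'t': 0.1, 'joint_pos': array([-1.25326023e+00,  3.78035725e-01,  7.97660938e-02,  1.27436719e+00,
        2.12723822e-05,  1.46047792e+00]), 'joint_vel': array([ 8.21572599e-05, -1.48958854e-03,  2.66483912e-03,  3.24782005e-04,
        1.44083600e-03,  4.53314099e-04]), 'effort': array([ 1.22403802e-03, -4.64694965e+01,  2.70582283e+01,  1.19465904e-02,
       -1.84088422e-04, -2.53598369e-07]), 'tcp_pos': array([ 0.23841494, -0.52266471,  0.25543069]), 'orientation': array([-0.43144142,  1.9869777 , -1.98325445]), 'ft_force': array([-0.31052142, -0.1275454 , -0.87389388]), 'torque': array([-0.00875283,  0.05105043,  0.02697231]), 'gripper_width': 0.08540730529238068}
```

View pics/a1.png

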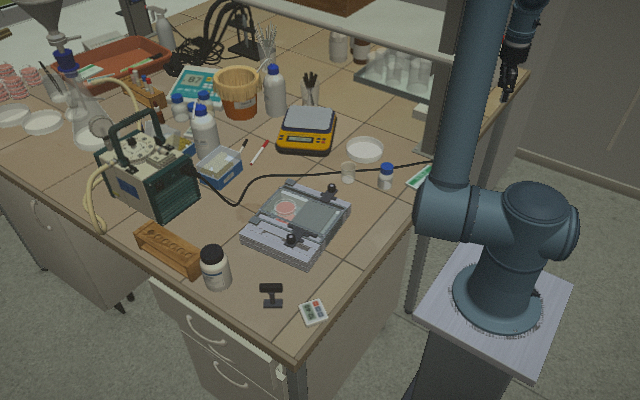

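View pics/a2.png

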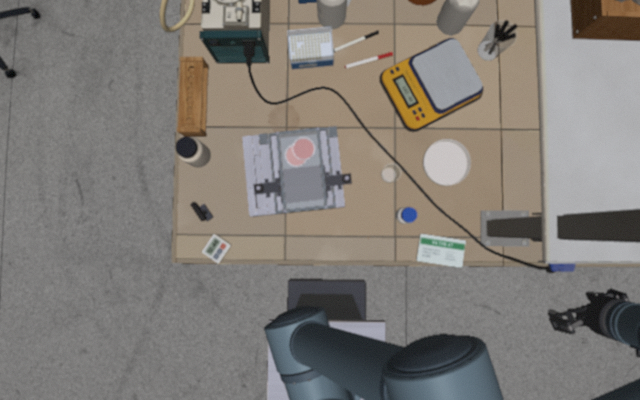

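The scene view shows the box around (295,222), the bolt at (270,295) and the rollers at (332,188) and (291,240). In the top view the box is around (293,170), the rollers are near (260,188) and (346,178), and the bolt is at (202,211). I'll enlarge both.

```bash
python3 - <<'E'
from h import *
crop('top',170,115,370,265,4,'pics/b2.png'); crop('scene',220,160,370,330,5,'pics/t.png')
im=cv2.imread('pics/t.png'); cv2.imwrite('pics/b1.png',cv2.resize(im,None,fx=.7,fy=.7))
E
```

```text
(no output)
```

View pics/b2.png

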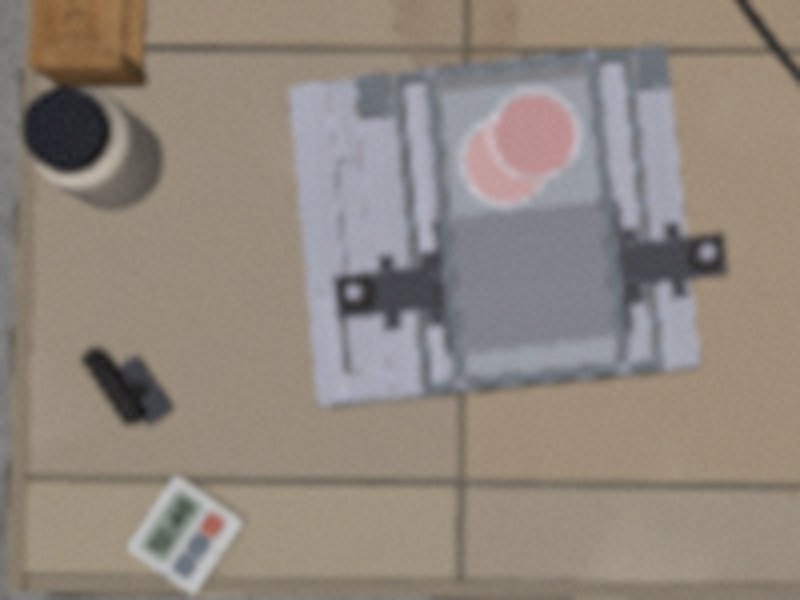

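View pics/b1.png

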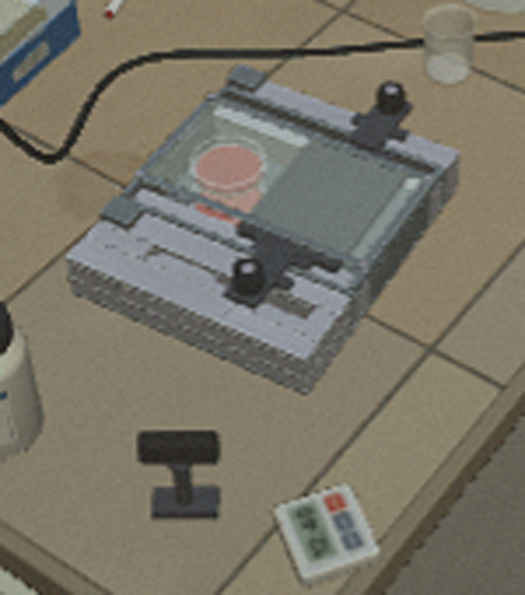

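```bash
python3 - <<'E'
from h import *
from scipy.optimize import least_squares
T=lambda u,v:(170+u/4-.375,115+v/4-.375); S=lambda u,v:(220+u/3.5-.36,160+v/3.5-.36)
obs=[('top',T(290,86),(.105,.150,.042)),('top',T(318,405),(-.11,.15,.042)),('top',T(698,368),(-.11,-.104,.042)),
('scene',S(68,260),(.105,.15,.042)),('scene',S(308,358),(-.11,.15,.042)),('scene',S(458,153),(-.11,-.104,.042))]
def pt(p,b): c,s=np.cos(p[2]),np.sin(p[2]); return np.array([p[0]+c*b[0]-s*b[1],p[1]+s*b[0]+c*b[1],b[2]])
for sel in(['top'],['scene'],['top','scene']):
    g=lambda p:np.concatenate([proj(n,pt(p,b))-uv for n,uv,b in obs if n in sel])
    r=least_squares(g,[.55,0.05,0]); print(sel,r.x.round(4),r.fun.round(2))
p=r.x; np.save('box.npy',p)
def inbox(P): c,s=np.cos(p[2]),np.sin(p[2]); d=P[:2]-p[:2]; return np.array([c*d[0]+s*d[1],-s*d[0]+c*d[1]]).round(4)
for nm,n,uv,z in[('pl','top',T(355,292),.07),('pl','scene',S(246,268),.07),('pr','top',T(708,253),.07),('pr','scene',S(390,92),.07),
 ('bar1','top',T(95,352),.08),('bar2','top',T(131,420),.08),('barc','top',T(110,386),.08),('barc','scene',S(178,438),.08),('barl','scene',S(137,438),.08),('barr','scene',S(219,438),.08),
 ('headF','scene',S(152,517),0),('headF2','scene',S(219,517),0)]:
    P=atz(n,uv,z); print(nm,n,P.round(4),inbox(P))
print('bay',pt(p,(-.063,.115,.019)),'lock',pt(p,(.028,.115,.019)))
for q in((.0,.115),(.0,-.115)): print(pt(p,(*q,0)))
print(R.from_rotvec(ctrl.get_state()['orientation']).as_matrix().round(3))
E
```

```text
['top'] [0.5564 0.0691 0.1048] [-0.1  -0.11 -0.31  0.07  0.41  0.03]
['scene'] [0.5569 0.0717 0.1248] [-0.57 -0.24  0.15  0.66  0.44 -0.72]
['top', 'scene'] [0.5567 0.0701 0.1127] [-0.75  0.24 -0.33  0.36  0.31 -0.43 -0.36 -1.09 -0.27  0.4   1.   -0.57]
pl top [0.5038 0.1781 0.07  ] [-0.0404  0.1133]
pl scene [0.5061 0.1807 0.07  ] [-0.0379  0.1156]
pr top [ 0.5307 -0.0497  0.07  ] [-0.0393 -0.1161]
pr scene [ 0.5319 -0.046   0.07  ] [-0.0377 -0.1125]
bar1 top [0.4631 0.3437 0.08  ] [-0.0622  0.2824]
bar2 top [0.4196 0.3193 0.08  ] [-0.1082  0.263 ]
barc top [0.4413 0.3334 0.08  ] [-0.085   0.2746]
barc scene [0.4411 0.3353 0.08  ] [-0.0851  0.2765]
barl scene [0.4635 0.3509 0.08  ] [-0.061   0.2895]
barr scene [0.4186 0.3196 0.08  ] [-0.1091  0.2634]
headF scene [0.4559 0.3552 0.    ] [-0.0681  0.2946]
headF2 scene [0.4176 0.3285 0.    ] [-0.1092  0.2724]
bay [0.48115151 0.17729228 0.019     ] lock [0.57157385 0.18752951 0.019     ]
[0.54375159 0.18437959 0.        ]
[ 0.5696259  -0.04416038  0.        ]
[[-0.91  -0.001  0.415]
 [-0.415  0.002 -0.91 ]
 [-0.    -1.    -0.002]]
```

Emit:
drive_tool:
  deltas: "0 -0.024 0 -0.053 0 -0.18 0; 0 -0.048 0 -0.106 0 -0.36 0; 0 -0.073 0 -0.159 0 -0.54 0; 0 -0.097 0 -0.212 0 -0.72 0; 0 -0.149 0 -0.239 0 -0.9 0; 0 -0.2 0 -0.266 0 -1.08 0; 0 -0.252 0 -0.293 0 -1.26 0; 0 -0.304 0 -0.32 0 -1.44 0"

```text
t: 1.1
tcp_pos: [0.3831, -0.1042, 0.2562]
orientation: [-1.338, 0.983, -0.984]
ft_force: [-0.1, -0.9, -0.0]
gripper_width: -0.0
```

```bash
cat >> h.py <<'E'
p=np.array([.5567,.0701,.1127]); Bx=np.array([[np.cos(p[2]),-np.sin(p[2])],[np.sin(p[2]),np.cos(p[2])]])
def w2b(P): return Bx.T@(np.array(P)[:2]-p[:2])
def b2w(q): return p[:2]+Bx@np.array(q[:2])
def plan(q,z,ang=np.pi/2):
    "tool-frame shift+turn(about tool y) to put TCP at box q, height z, tool z at box angle ang"
    s=ctrl.get_state(); M=R.from_rotvec(s['orientation']).as_matrix(); P=s['tcp_pos']
    d=M.T@(np.array([*b2w(q),z])-P)
    a=np.arctan2(M[1,2],M[0,2]); da=(p[2]+ang-a+np.pi)%(2*np.pi)-np.pi
    print('t',round(s['t'],2),'box',(w2b(P)*1e3).round(1),'z',(P[2]*1e3).round(1),'ang',round(a-p[2],3),'down',M[:,1].round(3),'F',s['ft_force'].round(1),'g',round(s['gripper_width'],4)); print(' ->shift',d.round(4),'turn y',round(-da,3))
E
python3 -c "
from h import *
plan((-.085,-.115),.12)"
```

```text
t 1.1 box [-192.1 -153.7] z 256.2 ang 0.19 down [ 0. -0. -1.] F [-0.1 -0.9 -0. ] g -0.0
 ->shift [-0.0178  0.1362  0.1125] turn y -1.381
```

Emit:
drive_tool:
  deltas: "0 -0.004 0.01 0.02 0 -0.18 0; 0 -0.007 0.03 0.04 0 -0.36 0; 0 -0.01 0.05 0.06 0 -0.54 0; 0 -0.012 0.07 0.08 0 -0.72 0; 0 -0.015 0.1 0.1 0 -0.9 0; 0 -0.018 0.13 0.1125 0 -1.08 0; 0 -0.018 0.15 0.1125 0 -1.26 0; 0 -0.018 0.175 0.1125 0 -1.381 0"

```text
t: 2.1
tcp_pos: [0.4847, -0.0556, 0.0803]
orientation: [-1.569, -0.088, 0.088]
ft_force: [0.2, 0.2, 0.1]
gripper_width: 0.0001
```

```bash
python3 -c "
from h import *
plan((-.085,-.115),.081)
grab('scene'); crop('scene',220,130,420,330,3,'pics/c1.png')"
```

```text
t 2.1 box [ -85.7 -116.8] z 80.3 ang 1.57 down [-0. -0. -1.] F [0.2 0.2 0.1] g 0.0001
 ->shift [ 0.0007 -0.0007  0.0018] turn y -0.001
```

View pics/c1.png

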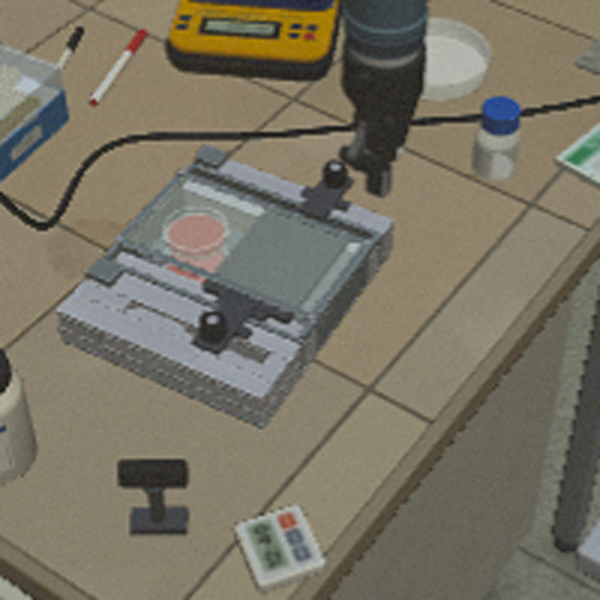

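The fingers stand behind the right roller, which is at (335,170), with the tip at (375,185). I'll push the right end first.

Emit:
drive_tool:
  deltas: "0 0.014 -0.003 0.001 0 0 0; 0 0.022 -0.003 0.001 0 0 0; 0 0.028 -0.003 0.001 0 0 0; 0 0.033 -0.003 0.001 0 0 0; 0 0.038 -0.003 0.001 0 0 0; 0 0.042 -0.003 0.001 0 0 0; 0 0.045 -0.003 0.001 0 0 0; 0 0.045 -0.003 0.001 0 0 0"

```text
t: 3.15
tcp_pos: [0.5277, -0.0499, 0.0842]
orientation: [-1.569, -0.081, 0.086]
ft_force: [-5.0, -0.4, 3.5]
gripper_width: -0.0001
```

```bash
python3 -c "
from h import *
plan((-.08,.115),.084)"
```

```text
t 3.15 box [ -42.3 -116. ] z 84.2 ang 1.565 down [-0.003 -0.    -1.   ] F [-5.  -0.4  3.5] g -0.0001
 ->shift [-0.0391  0.0003  0.2308] turn y -0.006
```

Emit:
drive_tool:
  deltas: "0 -0.04 0 0 0 0 0; 0 -0.041 0 0.06 0 0 0; 0 -0.041 0 0.12 0 0 0; 0 -0.041 0 0.18 0 0 0; 0 -0.041 0 0.231 0 0 0; 0 -0.03 0 0.231 0 0 0; 0 -0.022 0 0.231 0 0 0; 0 -0.015 0 0.231 0 0 0"

```text
t: 4.15
tcp_pos: [0.4889, 0.1767, 0.0839]
orientation: [-1.57, -0.08, 0.085]
ft_force: [-4.9, 0.3, 4.2]
gripper_width: -0.0001
```

Emit:
drive_tool:
  deltas: "0 0.005 0 0 0 0 0; 0 0.01 0 0 0 0 0; 0 0.015 0 0 0 0 0; 0 0.02 0 0 0 0 0; 0 0.025 0 0 0 0 0; 0 0.028 0 0 0 0 0; 0 0.031 0 0 0 0 0; 0 0.031 0 0 0 0 0"

```text
t: 5.15
tcp_pos: [0.521, 0.1815, 0.0843]
orientation: [-1.569, -0.085, 0.084]
ft_force: [-1.1, -0.2, -1.1]
gripper_width: -0.0001
```

```bash
python3 -c "
from h import *
plan((-.08,-.115),.084)
grab('top'); crop('top',220,115,370,225,4,'pics/d.png')"
```

```text
t 5.15 box [-22.9 114.7] z 84.3 ang 1.565 down [ 0.001 -0.    -1.   ] F [-1.1 -0.2 -1.1] g -0.0001
 ->shift [-5.58e-02  2.00e-04 -2.30e-01] turn y -0.005
```

View pics/d.png

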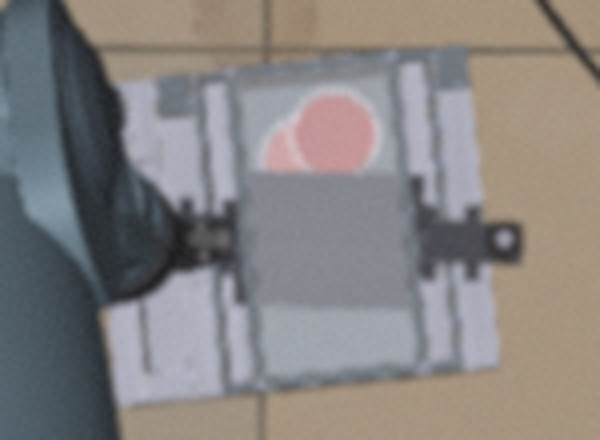

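Emit:
drive_tool:
  deltas: "0 -0.057 0 0 0 0 0; 0 -0.057 0 -0.06 0 0 0; 0 -0.057 0 -0.12 0 0 0; 0 -0.057 0 -0.18 0 0 0; 0 -0.057 0 -0.23 0 0 0; 0 -0.04 0 -0.23 0 0 0; 0 -0.032 0 -0.23 0 0 0; 0 -0.026 0 -0.23 0 0 0"

```text
t: 6.2
tcp_pos: [0.5184, -0.0497, 0.0843]
orientation: [-1.57, -0.083, 0.087]
ft_force: [-6.5, -0.9, 4.0]
gripper_width: -0.0001
```

Emit:
drive_tool:
  deltas: "0 0.006 0 0 0 0 0; 0 0.012 0 0 0 0 0; 0 0.018 0 0 0 0 0; 0 0.023 0 0 0 0 0; 0 0.028 0 0 0 0 0; 0 0.033 0 0 0 0 0; 0 0.038 0 0 0 0 0; 0 0.038 0 0 0 0 0"

```text
t: 7.2
tcp_pos: [0.5582, -0.046, 0.0843]
orientation: [-1.569, -0.086, 0.083]
ft_force: [-1.4, -0.9, -0.1]
gripper_width: -0.0001
```

```bash
python3 -c "
from h import *
plan((-.08,-.115),.084)"
```

```text
t 7.2 box [ -11.6 -115.5] z 84.3 ang 1.565 down [ 0.002  0.    -1.   ] F [-1.4 -0.9 -0.1] g -0.0001
 ->shift [-0.0685  0.0002  0.0002] turn y -0.005
```

Emit:
drive_tool:
  deltas: "0 -0.036 0 0 0 0 0; 0 -0.036 0 0.06 0 0 0; 0 -0.036 0 0.12 0 0 0; 0 -0.036 0 0.18 0 0 0; 0 -0.036 0 0.23 0 0 0; 0 -0.022 0 0.23 0 0 0; 0 -0.014 0 0.23 0 0 0; 0 -0.007 0 0.23 0 0 0"

```text
t: 8.2
tcp_pos: [0.5249, 0.1815, 0.0842]
orientation: [-1.569, -0.082, 0.085]
ft_force: [-5.1, -0.9, 3.3]
gripper_width: 0.0001
```

Emit:
drive_tool:
  deltas: "0 0.005 0 0 0 0 0; 0 0.01 0 0 0 0 0; 0 0.015 0 0 0 0 0; 0 0.02 0 0 0 0 0; 0 0.024 0 0 0 0 0; 0 0.028 0 0 0 0 0; 0 0.032 0 0 0 0 0; 0 0.032 0 0 0 0 0"

```text
t: 9.2
tcp_pos: [0.5557, 0.1845, 0.0839]
orientation: [-1.57, -0.08, 0.086]
ft_force: [-8.3, -0.5, 6.6]
gripper_width: 0.0001
```

```bash
python3 -c "
from h import *
plan((-.08,-.115),.084)
grab('scene');grab('top'); crop('top',220,115,370,225,4,'pics/e.png')"
```

```text
t 9.2 box [ 11.8 113.8] z 83.9 ang 1.564 down [-0.004 -0.001 -1.   ] F [-8.3 -0.5  6.6] g 0.0001
 ->shift [-0.0904  0.0003 -0.2294] turn y -0.006
```

View pics/e.png

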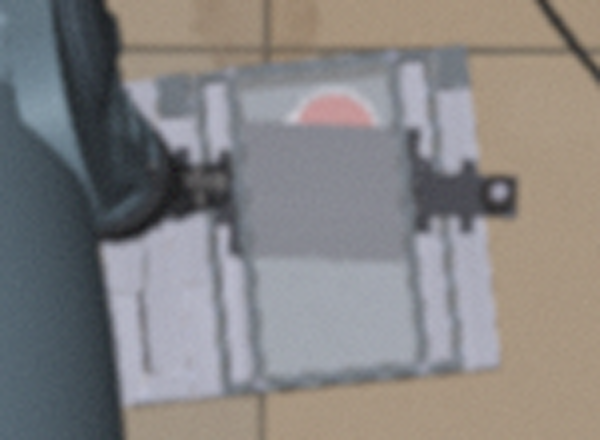

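The shutter has advanced. The right roller at (500,194) trails and the left end leads, so I'll push the right end again.

Emit:
drive_tool:
  deltas: "0 -0.048 0 0 0 0 0; 0 -0.048 0 -0.06 0 0 0; 0 -0.048 0 -0.12 0 0 0; 0 -0.048 0 -0.18 0 0 0; 0 -0.048 0 -0.23 0 0 0; 0 -0.035 0 -0.23 0 0 0; 0 -0.028 0 -0.23 0 0 0; 0 -0.021 0 -0.23 0 0 0"

```text
t: 10.3
tcp_pos: [0.56, -0.0446, 0.084]
orientation: [-1.569, -0.083, 0.087]
ft_force: [-5.8, -0.4, 4.1]
gripper_width: 0.0003
```

Emit:
drive_tool:
  deltas: "0 0.006 0 0 0 0 0; 0 0.012 0 0 0 0 0; 0 0.018 0 0 0 0 0; 0 0.022 0 0 0 0 0; 0 0.026 0 0 0 0 0; 0 0.029 0 0 0 0 0; 0 0.032 0 0 0 0 0; 0 0.032 0 0 0 0 0"

```text
t: 11.3
tcp_pos: [0.5935, -0.0422, 0.0843]
orientation: [-1.569, -0.085, 0.083]
ft_force: [-1.1, 0.2, -0.3]
gripper_width: 0.0002
```

```bash
python3 -c "
from h import *
plan((-.08,-.115),.084)"
```

```text
t 11.3 box [  24.  -115.7] z 84.3 ang 1.565 down [ 0.001 -0.    -1.   ] F [-1.1  0.2 -0.3] g 0.0002
 ->shift [-1.04e-01  2.00e-04  1.00e-04] turn y -0.006
```

Emit:
drive_tool:
  deltas: "0 -0.036 0 0 0 0 0; 0 -0.036 0 0.06 0 0 0; 0 -0.036 0 0.12 0 0 0; 0 -0.036 0 0.18 0 0 0; 0 -0.036 0 0.23 0 0 0; 0 -0.026 0 0.23 0 0 0; 0 -0.018 0 0.23 0 0 0; 0 -0.011 0 0.23 0 0 0"

```text
t: 12.3
tcp_pos: [0.557, 0.1841, 0.0842]
orientation: [-1.569, -0.081, 0.085]
ft_force: [-4.3, -1.0, 2.9]
gripper_width: -0.0005
```

Emit:
drive_tool:
  deltas: "0 0.005 0 0 0 0 0; 0 0.01 0 0 0 0 0; 0 0.013 0 0 0 0 0; 0 0.015 0 0 0 0 0; 0 0.016 0 0 0 0 0; 0 0.017 0 0 0 0 0; 0 0.018 0 0 0 0 0; 0 0.018 0 0 0 0 0"

```text
t: 13.3
tcp_pos: [0.5741, 0.1855, 0.0841]
orientation: [-1.57, -0.08, 0.085]
ft_force: [-6.2, -1.1, 5.1]
gripper_width: -0.0001
```

```bash
python3 -c "
from h import *
plan((-.08,-.115),.084)
grab('scene');grab('top'); crop('top',220,115,370,225,4,'pics/f.png')"
```

```text
t 13.3 box [ 30.3 112.7] z 84.1 ang 1.563 down [-0.003 -0.001 -1.   ] F [-6.2 -1.1  5.1] g -0.0001
 ->shift [-0.1086  0.0005 -0.2286] turn y -0.008
```

View pics/f.png

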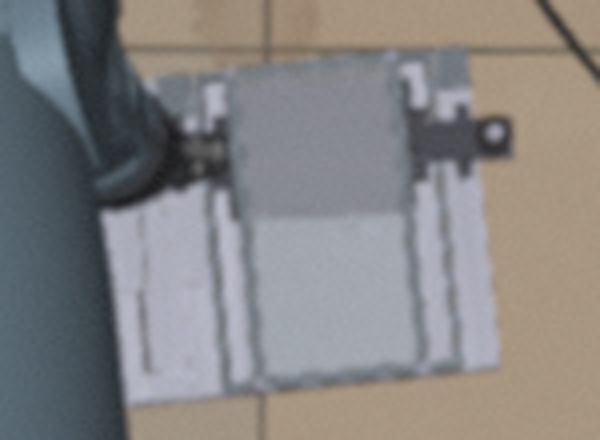

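Emit:
drive_tool:
  deltas: "0 -0.027 0 0 0 0 0; 0 -0.027 0 -0.06 0 0 0; 0 -0.027 0 -0.12 0 0 0; 0 -0.027 0 -0.18 0 0 0; 0 -0.027 0 -0.229 0 0 0; 0 -0.018 0 -0.229 0 0 0; 0 -0.012 0 -0.229 0 0 0; 0 -0.006 0 -0.229 0 0 0"

```text
t: 14.4
tcp_pos: [0.5924, -0.0404, 0.084]
orientation: [-1.569, -0.082, 0.087]
ft_force: [-5.6, -0.3, 3.0]
gripper_width: 0.0002
```

Emit:
drive_tool:
  deltas: "0 0.003 0 0 0 0 0; 0 0.005 0 0 0 0 0; 0 0.007 0 0 0 0 0; 0 0.009 0 0 0 0 0; 0 0.009 0 0 0 0 0; 0 0.009 0 0 0 0 0; 0 -0.01 0 0 0 0 0; 0 -0.01 0 0.05 0 0 0"

```text
t: 15.4
tcp_pos: [0.5798, 0.006, 0.0847]
orientation: [-1.57, -0.083, 0.078]
ft_force: [0.6, 0.7, -0.3]
gripper_width: 0.0004
```

```bash
python3 -c "
from h import *
plan((.02,.115),.084)"
```

```text
t 15.4 box [ 15.7 -66.3] z 84.7 ang 1.56 down [ 0.003 -0.    -1.   ] F [ 0.6  0.7 -0.3] g 0.0004
 ->shift [0.0024 0.0005 0.1813] turn y -0.01
```

Emit:
drive_tool:
  deltas: "0 -0.006 0 0.06 0 0 0; 0 -0.006 0 0.12 0 0 0; 0 -0.006 0 0.181 0 0 0; 0 0.002 0 0.181 0 0 0; 0 0.008 0 0.181 0 0 0; 0 0.013 0 0.181 0 0 0; 0 0.017 0 0.181 0 0 0; 0 0.019 0 0.181 0 0 0"

```text
t: 16.4
tcp_pos: [0.5734, 0.1877, 0.0834]
orientation: [-1.57, -0.075, 0.091]
ft_force: [-15.6, -1.9, 11.8]
gripper_width: 0.0001
```

```bash
python3 -c "
from h import *
plan((.02,-.115),.084)"
```

```text
t 16.4 box [ 29.8 115. ] z 83.4 ang 1.563 down [-0.01  -0.001 -1.   ] F [-15.6  -1.9  11.8] g 0.0001
 ->shift [-0.0081 -0.0006 -0.23  ] turn y -0.007
```

Emit:
drive_tool:
  deltas: "0 -0.024 0 -0.02 0 0 0; 0 -0.024 0 -0.08 0 0 0; 0 -0.024 0 -0.14 0 0 0; 0 -0.024 0 -0.2 0 0 0; 0 -0.022 0 -0.23 0 0 0; 0 -0.01 0 -0.23 0 0 0; 0 -0.004 0 -0.23 0 0 0; 0 0.001 0 -0.23 0 0 0"

```text
t: 17.4
tcp_pos: [0.5987, -0.0384, 0.0834]
orientation: [-1.57, -0.076, 0.093]
ft_force: [-16.6, -2.0, 7.2]
gripper_width: 0.0001
```

```bash
python3 -c "
from h import *
plan((.02,-.115),.084)"
```

```text
t 17.4 box [  29.6 -112.5] z 83.4 ang 1.566 down [-0.011 -0.001 -1.   ] F [-16.6  -2.    7.2] g 0.0001
 ->shift [-0.0096 -0.0005 -0.0025] turn y -0.005
```

Emit:
drive_tool:
  deltas: "0 -0.02 0 0 0 0 0; 0 -0.03 -0.03 0.03 0 0 0; 40 -0.04 -0.07 0.07 0 0 0; 40 -0.05 -0.1 0.12 0 0 0; 40 -0.06 -0.1 0.18 0 -0.1 0; 40 -0.07 -0.1 0.235 0 -0.2 0; 40 -0.08 -0.1 0.285 0 -0.3 0; 40 -0.09 -0.1 0.33 0 -0.45 0"

```text
t: 18.4
tcp_pos: [0.4775, 0.2826, 0.1844]
orientation: [-1.525, -0.443, 0.442]
ft_force: [0.6, -0.9, 0.2]
gripper_width: 0.0339
```

```bash
python3 -c "
from h import *
plan((-.085,.276),.16,np.pi/2+.45)
grab('scene');grab('top')
a=cam('top')['im'][115:225,175:365,::-1]; b=cam('scene')['im'][160:330,220:370,::-1]
cv2.imwrite('pics/g.png',np.hstack([cv2.resize(a,None,fx=2.3,fy=2.3,interpolation=2)[:253],cv2.resize(b,None,fx=2.35,fy=2.35,interpolation=2)[:253]])) if 0 else None
crop('scene',220,160,370,330,3.5,'pics/g1.png')"
```

```text
t 18.4 box [-54.8 220.1] z 184.4 ang 2.023 down [ 0.  0. -1.] F [ 0.6 -0.9  0.2] g 0.0339
 ->shift [-0.0028  0.0244  0.0635] turn y 0.002
```

View pics/g1.png

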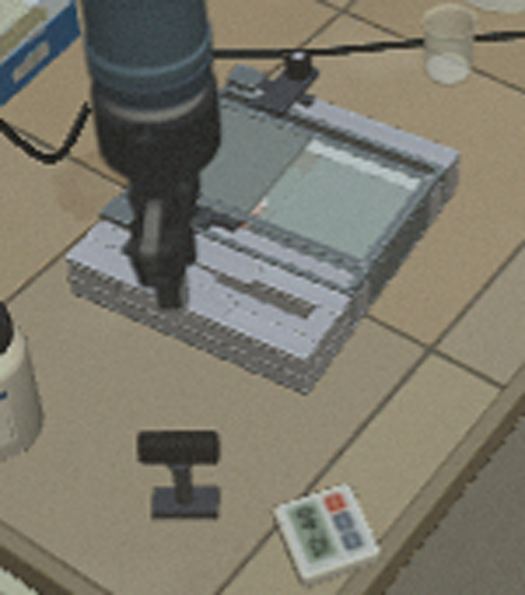

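```bash
cat > fit.py <<'E'
from h import *
from scipy.optimize import minimize
def box(x,y,z0,z1): return [(a*x,b*y,c) for a in(-1,1) for b in(-1,1) for c in(z0,z1)]
th=np.linspace(0,6.28,12)
parts=[box(.023,.011,0,.01),box(.027,.007,.058,.08),[(.006*np.cos(a),.006*np.sin(a),c) for a in th for c in(.01,.058)]]
K=8
def render(n,q,w,z0=0):
    x0,y0,x1,y1=w; m=np.zeros(((y1-y0)*K,(x1-x0)*K),np.uint8); c,s=np.cos(q[2]),np.sin(q[2])
    for P in parts:
        uv=np.array([(proj(n,(q[0]+c*a-s*b,q[1]+s*a+c*b,z+z0))-(x0-.5,y0-.5))*K for a,b,z in P])
        cv2.fillConvexPoly(m,cv2.convexHull(uv.astype(np.float32)).astype(np.int32),1)
    return m.reshape(y1-y0,K,x1-x0,K).mean((1,3))
ims={'scene':cv2.imread('pics/a1.png',0).astype(float),'top':cv2.imread('pics/a2.png',0).astype(float)}
W={'scene':(250,275,293,315),'top':(183,195,222,229)}
def cost(q,ns):
    e=0
    for n in ns:
        x0,y0,x1,y1=W[n]; I=ims[n][y0:y1,x0:x1]; m=render(n,q,W[n])
        A=np.c_[m.ravel(),np.ones(m.size)]; r=np.linalg.lstsq(A,I.ravel(),rcond=None)[1]; e+=r[0]/I.size
    return e
if __name__=='__main__':
    for ns in(['scene'],['top'],['scene','top']):
        b=min((minimize(cost,[.441,.334,a],args=(ns,),method='Nelder-Mead',options=dict(initial_simplex=[[.441,.334,a],[.446,.334,a],[.441,.339,a],[.441,.334,a+.12]])) for a in(.45,.6)),key=lambda r:r.fun)
        print(ns,b.x.round(4),'box',(w2b(b.x)*1e3).round(1),'ang',round(b.x[2]-p[2],3),b.fun)
E
python3 fit.py
```

```text
['scene'] [0.442  0.3353 0.6184] box [-84.2 276.4] ang 0.506 65.36087565280572
['top'] [0.4421 0.3338 0.6437] box [-84.2 274.9] ang 0.531 88.52487329762873
['scene', 'top'] [0.442  0.3349 0.6166] box [-84.2 276. ] ang 0.504 168.3308053096111
```

```bash
python3 -c "
from h import *
plan((-.0842,.276),.080,np.pi/2+.505)"
```

```text
t 18.5 box [-55.5 222.1] z 184.3 ang 2.025 down [-0.001  0.002 -1.   ] F [-0.3 -1.   0.6] g 0.0342
 ->shift [-0.0022  0.1044  0.0608] turn y -0.051
```

Emit:
drive_tool:
  deltas: "45 0 0.01 0.03 0 -0.05 0; 45 -0.002 0.03 0.06 0 -0.05 0; 45 -0.002 0.05 0.06 0 -0.05 0; 45 -0.002 0.06 0.06 0 -0.05 0; 45 -0.002 0.07 0.06 0 -0.05 0; 45 -0.002 0.07 0.06 0 -0.05 0; 45 -0.002 0.07 0.06 0 -0.05 0; 45 -0.002 0.07 0.06 0 -0.05 0"

```text
t: 19.5
tcp_pos: [0.446, 0.3295, 0.1149]
orientation: [-1.518, -0.476, 0.474]
ft_force: [-0.2, 0.4, -0.0]
gripper_width: 0.0383
```

```bash
python3 -c "
from h import *
plan((-.0842,.276),.080,np.pi/2+.505)"
```

```text
t 19.5 box [-80.9 270.2] z 114.9 ang 2.065 down [ 0.001  0.001 -1.   ] F [-0.2  0.4 -0. ] g 0.0383
 ->shift [-0.0002  0.0349  0.0067] turn y -0.011
```

Settled. Next I'll descend, close and lift.

Emit:
drive_tool:
  deltas: "45 0 0 0.007 0 -0.01 0; 45 0 0.018 0.007 0 -0.01 0; 45 0 0.035 0.007 0 -0.01 0; 45 0 0.035 0.007 0 -0.01 0; 0 0 0.035 0.007 0 -0.01 0; 0 0 0.035 0.007 0 -0.01 0; 0 0 0.035 0.007 0 -0.01 0; 0 0 0.035 0.007 0 -0.01 0"

```text
t: 20.5
tcp_pos: [0.4421, 0.3356, 0.0803]
orientation: [-1.516, -0.485, 0.482]
ft_force: [-0.6, 0.9, 6.0]
gripper_width: 0.0127
```

```bash
python3 -c "
from h import *
plan((-.063,.115),.16)"
```

```text
t 20.5 box [-84.  276.7] z 80.3 ang 2.075 down [ 0.002  0.001 -1.   ] F [-0.6  0.9  6. ] g 0.0127
 ->shift [-0.0596 -0.0798 -0.1517] turn y 0.505
```

Emit:
drive_tool:
  deltas: "0 0 -0.03 0 0 0 0; 0 0 -0.06 0 0 0 0; 0 -0.015 -0.08 -0.035 0 0.12 0; 0 -0.03 -0.08 -0.075 0 0.25 0; 0 -0.045 -0.08 -0.115 0 0.38 0; 0 -0.06 -0.08 -0.152 0 0.505 0; 0 -0.06 -0.08 -0.152 0 0.505 0; 0 -0.06 -0.08 -0.152 0 0.505 0"

```text
t: 21.5
tcp_pos: [0.4799, 0.1766, 0.1589]
orientation: [-1.569, -0.088, 0.089]
ft_force: [0.4, -0.7, -1.9]
gripper_width: 0.0131
```

```bash
python3 -c "
from h import *
plan((-.063,.115),.135)
grab('scene');grab('top')
crop('scene',220,150,370,310,5,'pics/h1.png')
for q in [(-.091,.13),(-.091,.1),(-.035,.13),(-.035,.1)]:
  print(q,((proj('scene',(*b2w(q),.042))-(220,150)+.5)*5).round(1))
im=cv2.imread('pics/h1.png')
cv2.imwrite('pics/h1.png',im[:600,:])
"
```

```text
t 21.5 box [-64.3 114.4] z 158.9 ang 1.571 down [-0.001  0.    -1.   ] F [ 0.4 -0.7 -1.9] g 0.0131
 ->shift [0.0013 0.0239 0.0006] turn y -0.0
(-0.091, 0.13) [427.2 524.2]
(-0.091, 0.1) [456.1 486.1]
(-0.035, 0.13) [335.6 485.4]
(-0.035, 0.1) [365.5 448.4]
```

View pics/h1.png

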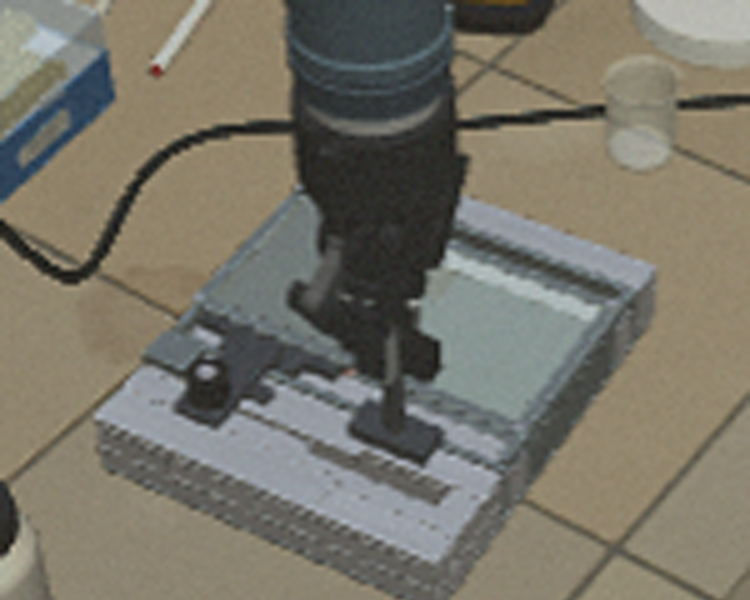

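```bash
python3 -c "
from h import *
a=cv2.imread('pics/a2.png')[175:215,250:275]; k=12
a=cv2.resize(a,None,fx=k,fy=k,interpolation=2)
b=cam('scene')['im'][225:265,275:320,::-1]; b=cv2.resize(b,None,fx=k,fy=k,interpolation=2)
def dr(im,n,o):
  for z,c in((.042,(0,0,255)),(.019,(0,255,0))):
    q=np.array([(proj(n,(*b2w(q),z))-o+.5)*k for q in[(-.091,.13),(-.091,.1),(-.035,.1),(-.035,.13)]]).astype(int)
    cv2.polylines(im,[q],True,c,1)
dr(a,'top',(250,175));dr(b,'scene',(275,225))
cv2.imwrite('pics/i.png',cv2.convertScaleAbs(np.hstack([a,b]),alpha=1.2))"
```

```text
(no output)
```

View pics/i.png

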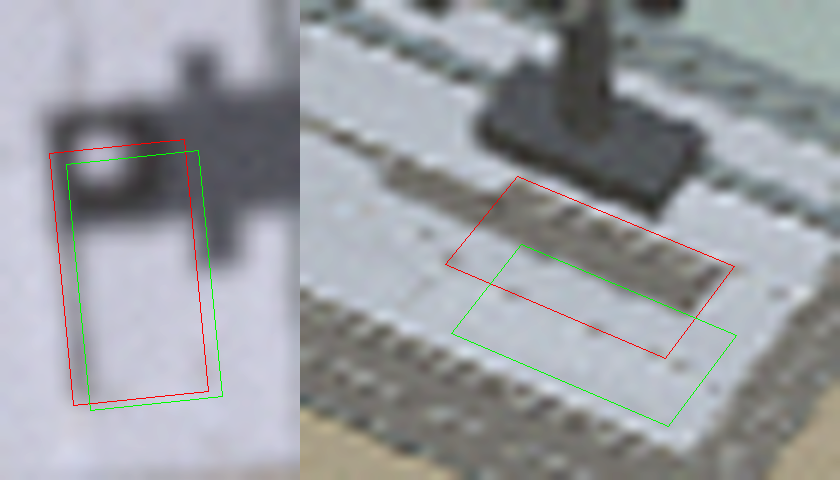

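The predicted bay outlines match the image in both views. I'll lower the head into the bay.

Emit:
drive_tool:
  deltas: "0 0.001 0.01 0.0005 0 0 0; 0 0.001 0.022 0.0005 0 0 0; 0 0.001 0.028 0.0005 0 0 0; 0 0.001 0.034 0.0005 0 0 0; 0 0.001 0.04 0.0005 0 0 0; 0 0.001 0.046 0.0005 0 0 0; 0 0.001 0.052 0.0005 0 0 0; 0 0.001 0.056 0.0005 0 0 0"

```text
t: 22.6
tcp_pos: [0.4813, 0.177, 0.1029]
orientation: [-1.569, -0.088, 0.088]
ft_force: [0.8, -0.2, -2.8]
gripper_width: 0.0134
```

```bash
python3 -c "
from h import *
plan((.028,.115),.102)"
```

```text
t 22.6 box [-62.9 114.7] z 102.9 ang 1.57 down [-0. -0. -1.] F [ 0.8 -0.2 -2.8] g 0.0134
 ->shift [0.0909 0.0009 0.0004] turn y -0.001
```

Emit:
drive_tool:
  deltas: "0 0.01 0 0.0003 0 0 0; 0 0.022 0 0.0003 0 0 0; 0 0.034 0 0.0003 0 0 0; 0 0.046 0 0.0003 0 0 0; 0 0.058 0 0.0003 0 0 0; 0 0.068 0 0.0003 0 0 0; 0 0.078 0 0.0003 0 0 0; 0 0.084 0 0.0003 0 0 0"

```text
t: 23.6
tcp_pos: [0.5655, 0.1868, 0.1032]
orientation: [-1.569, -0.088, 0.088]
ft_force: [-0.3, -0.2, -2.0]
gripper_width: 0.0128
```

```bash
python3 -c "
from h import *
plan((.028,.115),.102)"
```

```text
t 23.6 box [ 21.9 115. ] z 103.2 ang 1.57 down [ 0. -0. -1.] F [-0.3 -0.2 -2. ] g 0.0128
 ->shift [0.0061 0.0012 0.    ] turn y -0.001
```

Emit:
drive_tool:
  deltas: "0 0.006 0 0 0 0 0; 0 0.006 0 0 0 -0.15 0; 0 0.006 0 0 0 -0.33 0; 0 0.006 0 0 0 -0.5 0; 0 0.006 0 0 0 -0.67 0; 0 0.006 0 0 0 -0.84 0; 0 0.006 0 0 0 -1.01 0; 0 0.006 0 0 0 -1.18 0"

```text
t: 24.6
tcp_pos: [0.5707, 0.1874, 0.1033]
orientation: [-1.326, -1.006, 1.006]
ft_force: [0.3, 0.2, -1.8]
gripper_width: 0.013
```

Emit:
drive_tool:
  deltas: "0 0 0 0 0 -0.15 0; 0 0 0 0 0 -0.3 0; 0 0 0 0 0 -0.39 0; 0 0 0 0 0 -0.39 0; 0 0 0.001 0 0 -0.39 0; 0 0 0.002 0 0 -0.39 0; 0 0 0.003 0 0 -0.39 0; 0 0 0.003 0 0 -0.39 0"

```text
t: 25.6
tcp_pos: [0.5706, 0.1874, 0.1001]
orientation: [-1.154, -1.29, 1.291]
ft_force: [0.5, -0.3, -1.4]
gripper_width: 0.0128
```

```bash
python3 -c "
from h import *
plan((.028,.115),.099,np.pi)"
```

```text
t 25.6 box [ 27. 115.] z 100.1 ang -3.143 down [-0. -0. -1.] F [ 0.5 -0.3 -1.4] g 0.0128
 ->shift [ 0.      0.0011 -0.001 ] turn y -0.001
```

Emit:
drive_tool:
  deltas: "0 0 0.001 0 0 0 0; 35 0 0.001 0 0 0 0; 35 0 0.001 0 0 0 0; 35 0 0.001 0 0 0 0; 35 0 -0.02 0 0 0 0; 35 0 -0.06 0 0 0 0; 35 0 -0.11 0 0 0 0; 35 0 -0.16 0 0 0 0"

```text
t: 26.6
tcp_pos: [0.5705, 0.1874, 0.2618]
orientation: [-1.155, -1.291, 1.291]
ft_force: [0.1, -0.5, 0.5]
gripper_width: 0.0297
```

Emit:
drive_tool:
  deltas: "35 -0.05 0 0.02 0 0 0; 35 -0.1 0 0.06 0 0 0; 35 -0.15 0 0.1 0 0 0; 35 -0.18 0 0.12 0 0 0; 35 -0.18 0 0.12 0 0 0; 35 -0.18 0 0.12 0 0 0; 35 -0.18 0 0.12 0 0 0; 35 -0.18 0 0.12 0 0 0"

```text
t: 27.6
tcp_pos: [0.4719, -0.004, 0.2601]
orientation: [-1.154, -1.292, 1.292]
ft_force: [0.3, -0.6, -0.6]
gripper_width: 0.0299
```

```bash
python3 -c "
from h import *
plan((.028,.115),.25,np.pi)
grab('scene');grab('top')
crop('scene',220,160,370,330,3.5,'pics/j1.png')"
```

```text
t 27.6 box [-92.6 -64.1] z 260.1 ang -3.141 down [-0.  0. -1.] F [ 0.3 -0.6 -0.6] g 0.0299
 ->shift [ 0.1791  0.0101 -0.1206] turn y 0.0
```

View pics/j1.png

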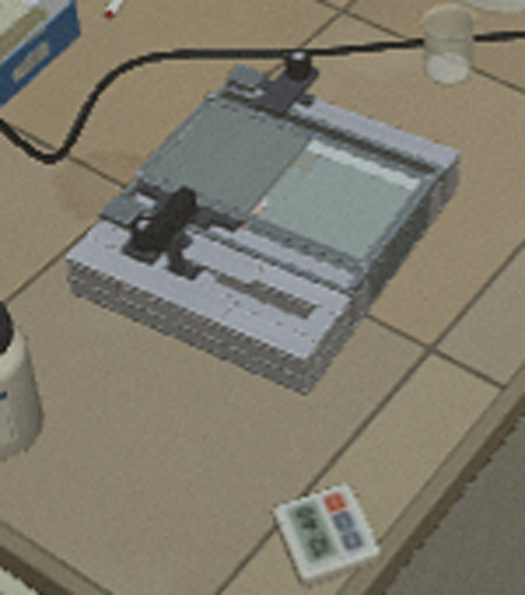

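```bash
python3 -c "
from h import *
S=lambda P:((proj('scene',P)-(220,160)+.5)*3.5).round(0)
for y in(.088,.142): print('bar end',S((*b2w((.027,y)),.099)))
print('barbot near',S((*b2w((.027,.142)),.077)))
print('right roller',S((*b2w((.052,-.115)),.07)), 'seen in box:',w2b(atz('scene',(220+297/3.5-.36,160+58/3.5-.36),.07)))
crop('top',225,115,365,220,5,'pics/j2.png')"
```

```text
bar end [191. 189.]
bar end [151. 234.]
barbot near [153. 254.]
right roller [300.  57.] seen in box: [ 0.05285697 -0.11302063]
```

```bash
python3 -c "
from rig import ctrl
print(ctrl.sign_off())"
```

```text
the job is handed in; nothing more can be done
None
```

The dish box is shut, and the T-bolt is locked behind the left roller and released. I handed the job in at about 28 s of the 72 s. `sign_off` reports no verdict, so this rests on my own checks.

**Shutter:** I worked the two rollers forward in turn until both ends met the stop. The last pushes ended at box x 29.8 mm (left) and 29.6 mm (right), with the force rising to about 16 N, so it is square. The last scene picture puts the right roller at box x about 53 mm; shut is 52 mm. The left roller was hidden behind the bolt, so I couldn't measure it in that picture.

**T-bolt:** I lowered it into the bay without contact and slid it to box (27, 115). I turned it a quarter turn, set it down and let go. In the last scene picture it stands upright across the slot. The far end of its grip is within about 2 mm of where it should be; the near end is harder to read against the dark roller.

**Unfinished or differing checks:**
- **Final top view:** the 12-picture limit stopped me viewing it, so the end state was seen from the scene camera only.
- **Box angle:** the two cameras disagreed (0.105 and 0.125 rad). I used the combined fit of 0.113 rad, and the bay's outline matched it.
- **Bystanders:** I didn't measure them at the end. The arm kept clear of them, and the timer, jar and beaker look unmoved in the last picture. The bottle, filter pack and glass dish were outside or at the edge of that crop.

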